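# Cycle the locking slides of the wide gauge chassis

## Robot

A 6-joint arm with a two-finger parallel gripper is mounted at the origin on a cart in front of the work surface, level with it; the furniture and walls round the work are solid. World frame = base frame: x ahead of the robot, y to its left, z up, the work surface at z = 0. Lengths are in m, angles in rad, forces in N, time in s.
With the tool pointing down it reaches from about 0.35 to 0.975 m from the base axis. Payload 4.9 kg.
Tool frame: the origin (TCP) lies at the very end of the fingers, on their centre line; the grasp point (between the pads) lies 19 mm behind it; z points along the fingers, y is the direction in which the jaws open and shut (so a half turn about z gives the same grasp; the last joint's range is limited). The gripper opens to 85 mm and grips with 20 to 120 N. Pads are 22 mm wide; open, the fingers measure 114 mm over their backs; the gripper's body (76 mm by 85 mm) begins 54 mm behind the grasp point. The pads swing forward as they close: fully open they stand 13 mm farther back than shut.
Start: joints at [-1.287, 0.053, 1.613, -0, 1.476, -0.119], TCP at [0.245, -0.575, 0.194] pointing down, gripper open.
Joint ranges: [-3.01, 3.01], [-1.01, 2.22], [0.06, 2.58], [-1.02, 4.17], [0.09, 2.62], [-3.14, 3.14]. Speed limits (rad/s): [2.57, 2.57, 3.14, 3.14, 3.14, 3.14].

## Interface

Orientations are given as a unit quaternion [w, x, y, z].
In Python, from plant import state, eyes, job_done gives the robot as it stands.
- The arm moves only by the tool apply_moves, never from a script. Its argument "commands" is a list of rows, each an object with "linear": the shift along the tool's x, y, z in m, a list of three; "delta_rot": the turn, a rotation vector about the tool's x, y, z in degrees, a list of three; "fingers": the closure in counts, from 0 (fully open) to 255 (shut). In form: [{"linear": [x, y, z], "delta_rot": [wx, wy, wz], "fingers": fingers}, ...]. A call has exactly 8 rows; each row is the pose to reach, as a shift and turn from the pose commanded when the call began, along the tool's axes at that moment; what a row does not reach only later rows make up. A row lasts 1/10 s, in which the tool goes at most 50 mm and 8.59 degrees, less where a joint would pass 70% of its speed; a pose out of reach is approached as far as the arm can. A call with a gripper value outside its range is refused whole. The fingers move at their own pace and stop on an object; the grip force is fixed at half the most. Time passes only in rows, so rows that repeat a pose let the fingers close, or fill a call up. It gives the time, the measured TCP pose, the force and the opening at its end, in the units of the state.
- state(): the state, without advancing time (a new reading comes with each control period).
- eyes.grab_frame(name): name is "scene" or "side" or "wrist"; returns the picture (480x640x3 uint8, red, green, blue); there is no depth.
- eyes.camera_params(name): a dict with "fx", "fy", "cx", "cy" (pixels), "k1" (the pictures are not rectified: a ray, as slopes to the right and down, at radius r is drawn at 1 + k1 r^2 times it, then the intrinsics apply), "position" and "rotation" of the camera in the world; the wrist camera has in their place "T_tool_cam" (4x4, takes a point from camera to tool coordinates, whose origin is the TCP and whose axes are the flange's). Camera axes: x right, y down, z forward; pixel columns grow to the right and rows downward; lengths in m; the calibration is good to about 2 mm. A picture is of the moment at which its call begins: read the wrist's pose just before it. camera_params takes no time and is no camera call.
- job_done(): hands the job in, once; it reports no verdict.
The state is a dict: "time": time; "joint_pos": joint angles; "joint_vel": joint speeds; "joint_efforts": joint torques, N m; "tool_pos": TCP position; "tool_rot": TCP orientation; "contact_force": force on the tool from outside, world axes, zero at the start; "ft_torque": the same for the moment, N m; "gripper_width": opening from 0.0 (shut) to 1.0 (fully open).
Only numpy, scipy, OpenCV 4.12 (cv2) and the standard library are available. Lean on these libraries where they do the work, as an engineer would, in place of code of your own. Each camera call takes 0.05 s, during which the arm holds its last target.

## Task

New slides have been fitted to the wider of the two slide-out gauge units and they need a function check. Pull its chassis out by the handle until the catch locks it and let go, so that it stays out by itself; then press the release button on top of the same unit and push the chassis fully home again. Leave the narrower unit shut.

Things in the scene. Friction and masses are not known exactly. Their poses are not given: they have to be found in the camera images.
- wide_chassis (a joint): Pull-out of the chassis (open tray, aluminium front) of the wide unit, a fixed grey housing 160 wide, 140 deep, 85 high: 0 = home, grows towards the robot; friction 1.5 N. From 0.067 m an end spring pushes back in, 4-7 N; the catch drops in by itself at 0.085; hard stop 0.097. Once released, the spring throws it about 20-40 mm in; push it the rest of the way. Starts 0-0.02 m out.
- wide_handle (a point): Grip point on the wide unit's handle, an upright dark steel bow amid the front panel, open behind. Its outer bar is 12 mm thick (y), 14 deep (x), from z = 23 to 71 mm over the bench. The point is 13 mm below the bow's top, 36 mm before the panel, 9 mm behind the bar's front; the roof is 27 mm higher. Moves with the chassis. x points into the housing (it pulls out along -x), y left, z up.
- wide_release_top (a point): Centre of the top of the wide unit's release button, a black cap 22 mm across, 14 mm proud of the roof (99 mm over the bench), 50 mm behind the housing's front, 50 mm left of its middle. Travel 8 mm straight down, sprung 1.6 to 4.8 N; the catch lets go 4 to 5 mm down. It stays with the housing, and dips for a moment as the chassis passes the catch. Axes as the handle's.
- narrow_chassis (a joint): Pull-out (m, 0 = shut) of the narrow unit's chassis: a bystander with the same handle and button, but only 100 mm wide. The two fixed units stand side by side, 0.2 to 0.4 m apart, either one on the left, each turned up to 9 degrees. It starts 0 to 0.008 m out and is to stay shut.

How it is judged:
On the way, in this order (a step that is already met when the one before it is completed fails the run):
1. the wide chassis is out and held there by its catch alone, the gripper having let go (more than 78 mm out, button up) (value of joint wide_chassis above 0.078 m and contact force between the fingers and anything else below 0.3 N and height (world z) of wide_release_top above 0.0965 m), for 0.3 s.
2. the release button of the wide unit is pressed down (at least 3.5 mm) (height (world z) of wide_release_top below 0.0955 m), for 0.05 s.
At the end, for the whole second after the job is handed in: The wide chassis is home (less than 8 mm out) and at rest, its release button is up again, and the narrow chassis is less than 30 mm out (value of joint wide_chassis below 0.008 m and velocity of joint wide_chassis between -0.005 and 0.005 m/s and height (world z) of wide_release_top above 0.0965 m and value of joint narrow_chassis below 0.03 m); the robot touches nothing.
It fails at once if the narrow chassis is pulled out more than 30 mm (value of joint narrow_chassis above 0.03 m).
It also fails if it takes over 48 s, if anything falls off the work surface, if the arm or the gripper's body presses on something with over 40 N, if the wrist force passes 120 N, or if a joint passes its speed limit or range.

## Working session

There is one attempt and no reset: what is moved stays moved. The work goes in short steps, Python scripts to look and compute and a tool call to move; the robot and the scene stay as the last step left them, time stands still between calls to the robot, and variables do not carry over. Pictures are saved under pics/ and viewed, and the job is handed in when it is done.

Besides the shell and the picture viewer there is one more tool, called after "Emit:" by a JSON object that holds its "op" and its "data", one argument or row to a line. apply_moves: Moves the arm, as the interface text tells. Its arguments: {"type":"object","properties":{"commands":{"type":"array","items":{"type":"object","properties":{"linear":{"type":"array","items":{"type":"number"}},"delta_rot":{"type":"array","items":{"type":"number"}},"fingers":{"type":"number"}}}}},"required":["commands"]}

```bash
mkdir -p pics; python3 - <<'E'
from plant import state,eyes
import cv2,json
print(state())
for n in ["scene","side"]:
    im=eyes.grab_frame(n); cv2.imwrite(f"pics/{n}0.png",im[:,:,::-1]); print(n,eyes.camera_params(n))
print(eyes.camera_params("wrist"))
E
ls
```

```text
{'time': 0.0, 'joint_pos': array([-1.28700872e+00,  5.33350367e-02,  1.61427656e+00, -1.56109722e-05,
        1.47600403e+00, -1.18994005e-01]), 'joint_vel': array([ 0.00223875, -0.00123275, -0.00098592, -0.00015327,  0.00037259,
        0.00133113]), 'joint_efforts': array([-1.88830505e-03, -3.93682981e+01, -3.70181465e+01, -3.01533046e-04,
        6.99072421e-03,  4.01683764e-06]), 'tool_pos': array([ 0.24479098, -0.57431535,  0.19288704]), 'tool_rot': array([-1.00741734e-03,  9.79788669e-01,  2.00032848e-01, -9.09924713e-05]), 'contact_force': array([ 0.20969345, -0.20006219, -0.72218857]), 'ft_torque': array([-0.02248938,  0.02205959, -0.00336735]), 'gripper_width': 0.9993711337781755}
scene {'fx': 526.1982946797096, 'fy': 526.1982946797096, 'cx': 313.6983614575894, 'cy': 233.74431700680321, 'k1': -0.08890067185709115, 'position': array([0.18716348, 0.37953658, 0.70816872]), 'rotation': array([ 0.14453017, -0.33073922,  0.86247521, -0.35476628])}
side {'fx': 580.5131388466505, 'fy': 580.5131388466505, 'cx': 321.1658211400223, 'cy': 234.44243059163009, 'k1': -0.10841569768038405, 'position': array([0.46300251, 0.70327857, 0.79491947]), 'rotation': array([ 0.0262059 , -0.06899027,  0.91537051, -0.39579087])}
{'fx': 426.56613709828787, 'fy': 426.56613709828787, 'cx': 318.60284765324195, 'cy': 231.67040150683752, 'k1': -0.033000965796586325, 'T_tool_cam': array([[-4.88268323e-04, -9.46703559e-01, -3.22105780e-01,
         8.33419079e-02],
       [ 9.99999820e-01, -3.50219178e-04, -4.86531140e-04,
        -3.34677972e-04],
       [ 3.47793140e-04, -3.22105960e-01,  9.46703560e-01,
        -1.79757479e-01],
       [ 0.00000000e+00,  0.00000000e+00,  0.00000000e+00,
         1.00000000e+00]])}
pics
```

View pics/scene0.png

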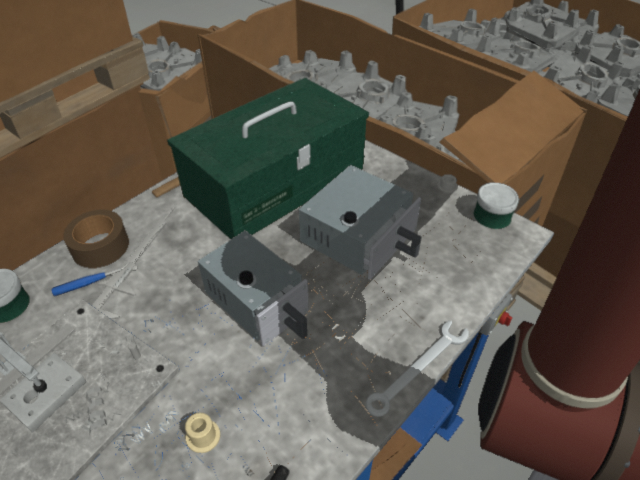

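View pics/side0.png

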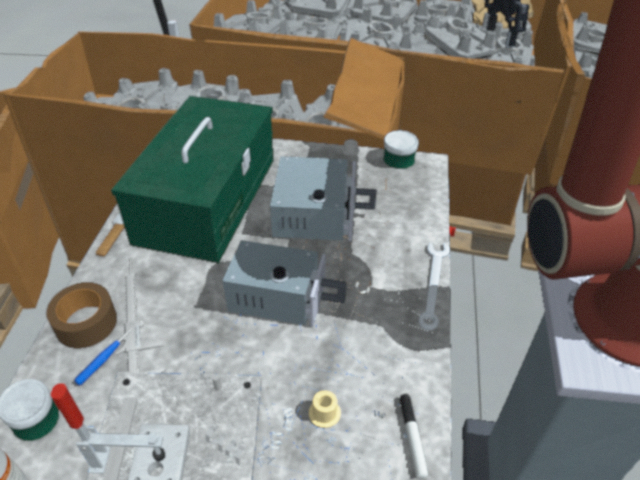

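The scene view shows two units. The near one has its button at (246,278) and the far one at (349,218). I'll zoom in to pick precise points.

```bash
python3 - <<'E'
import cv2
a=cv2.imread("pics/scene0.png")[150:360,180:440]; cv2.imwrite("pics/sc_z.png",cv2.resize(a,None,fx=3,fy=2.85,interpolation=cv2.INTER_CUBIC)[:600])
a=cv2.imread("pics/side0.png")[140:340,210:400]; cv2.imwrite("pics/sd_z.png",cv2.resize(a,None,fx=3,fy=3,interpolation=cv2.INTER_CUBIC))
E
```

```text
(no output)
```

View pics/sc_z.png

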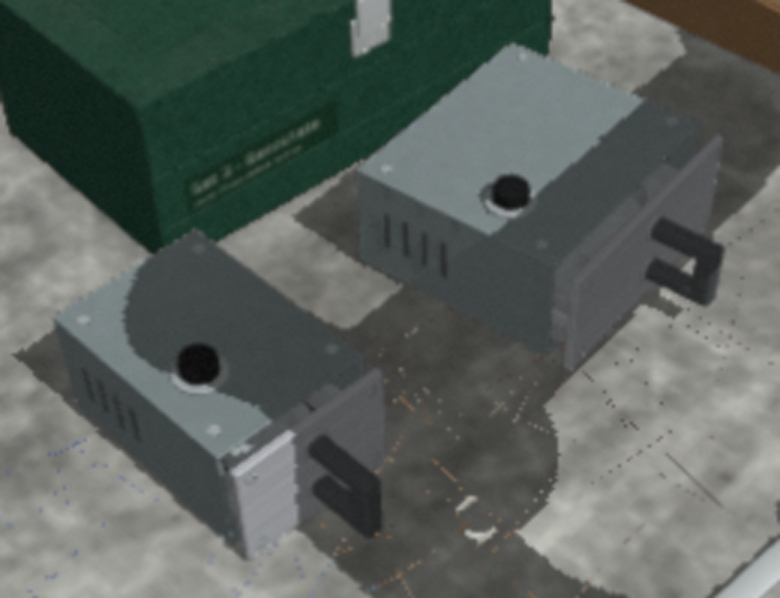

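View pics/sd_z.png

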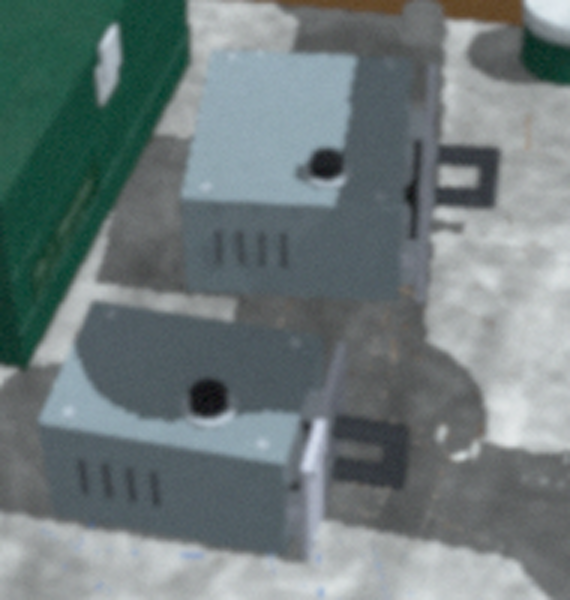

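The far unit is the wide one, with roof edges clearly visible in both views. I'll fit its pose from the picked points.

```bash
cat > h.py <<'E'
import numpy as np, cv2
from scipy.spatial.transform import Rotation as R
def quat(q): return R.from_quat([q[1],q[2],q[3],q[0]])
def proj(c,P,Rm=None,t=None):
    if Rm is None: Rm=quat(c["rotation"]).as_matrix(); t=np.array(c["position"])
    p=(np.atleast_2d(P)-t)@Rm
    s=p[:,:2]/p[:,2:]; r2=(s**2).sum(1,keepdims=True)
    s=s*(1+c["k1"]*r2)
    return s*[c["fx"],c["fy"]]+[c["cx"],c["cy"]]
def wristpose(c,pos,q):
    T=np.eye(4);T[:3,:3]=quat(q).as_matrix();T[:3,3]=pos
    T=T@c["T_tool_cam"]; return T[:3,:3],T[:3,3]
E
cat > fit.py <<'E'
from h import *
from plant import eyes
from scipy.optimize import least_squares
# unit frame: origin front-middle of housing at bench; x into housing, y left
def W(p,th): 
    x,y,a=th; c,s=np.cos(a),np.sin(a); p=np.array(p,float)
    return np.array([x+c*p[0]-s*p[1], y+s*p[0]+c*p[1], p[2]])
S=lambda u,v:(u/3+180,v/(598.5/210)+150); D=lambda u,v:(u/3+210,v/3+140)
obs=dict(scene=[((.05,.05,.099),S(513,186)),((.14,.08,.085),S(361,170)),((.14,-.08,.085),S(515,45)),((0,.08,.085),S(556,262))],
 side=[((.05,.05,.099),D(327,162)),((.14,.08,.085),D(184,198)),((.14,-.08,.085),D(212,52)),((0,.08,.085),D(405,203))])
hand=dict(scene=[((0,-.006,.071),S(722,250)),((0,.006,.023),S(708,305))],side=[((0,0,.071),D(498,149)),((0,0,.023),D(498,207))])
C={n:eyes.camera_params(n) for n in obs}
def f(th): return np.concatenate([(proj(C[n],W(p,th[:3]))[0]-o) for n in obs for p,o in obs[n]]+[(proj(C[n],W((-th[3]+p[0],p[1],p[2]),th[:3]))[0]-o) for n in hand for p,o in hand[n]])
r=least_squares(f,[.6,-.1,0,.05])
print(r.x,np.degrees(r.x[2])); print(r.fun.reshape(-1,2).round(1))
th=r.x
print("grip",W((-th[3]+.009,0,.058),th[:3]),"btn",W((.05,.05,.099),th[:3]),"axis",np.cos(th[2]),np.sin(th[2]))
E
python3 fit.py
```

```text
[ 0.54113595 -0.19574174  0.07934388  0.05974186] 4.546069170237317
[[ 0.5 -0.5]
 [-0.9 -0.7]
 [-0.2 -1.4]
 [ 0.4  1.5]
 [ 0.6 -1.1]
 [-0.6  0.5]
 [ 0.2 -0.6]
 [ 0.1  2.5]
 [ 1.7 -2.5]
 [-0.6  1.3]
 [ 0.5  1. ]
 [-1.2  0. ]]
grip [ 0.49055373 -0.19976358  0.058     ] btn [ 0.58701562 -0.14193602  0.099     ] axis 0.9968539257623792 0.07926065033882261
```

```bash
cat >> h.py <<'E'
def rel(pos,yaw,st=None):
    from plant import state
    s=st or state(); R0=quat(s["tool_rot"]); 
    Rt=R.from_euler('z',yaw)*R.from_euler('x',np.pi)
    lin=R0.inv().apply(np.array(pos)-s["tool_pos"]); rv=(R0.inv()*Rt).as_rotvec(degrees=True)
    print("lin",lin.round(4),"rot",rv.round(2))
E
python3 -c "
from h import *
rel([.488,-.200,.16],.0793)"
```

```text
lin [ 0.3705 -0.249   0.0335] rot [-0.11  0.   18.54]
```

Emit:
{"op": "apply_moves", "data": {
  "commands": [
    {"linear":[0.04,-0.027,0],"delta_rot":[0,0,3],"fingers":0},
    {"linear":[0.08,-0.054,0],"delta_rot":[0,0,6],"fingers":0},
    {"linear":[0.12,-0.081,0],"delta_rot":[0,0,9],"fingers":0},
    {"linear":[0.16,-0.108,0],"delta_rot":[0,0,12],"fingers":0},
    {"linear":[0.2,-0.135,0],"delta_rot":[0,0,15],"fingers":0},
    {"linear":[0.24,-0.162,0],"delta_rot":[0,0,18.5],"fingers":0},
    {"linear":[0.28,-0.189,0],"delta_rot":[0,0,18.5],"fingers":0},
    {"linear":[0.31,-0.215,0],"delta_rot":[0,0,18.5],"fingers":0}
  ]
}}

```text
time: 0.9
tool_pos: [0.4467, -0.2533, 0.1937]
tool_rot: [-0.0, 0.999, 0.04, -0.0]
contact_force: [-0.0, -0.8, 0.2]
gripper_width: 1.0
```

```bash
cat > look.py <<'E'
import sys; from h import *; from plant import state,eyes
s=state(); c=eyes.camera_params("wrist"); im=eyes.grab_frame("wrist"); cv2.imwrite(f"pics/{sys.argv[1]}.png",im[:,:,::-1])
print(s["time"],s["tool_pos"].round(4),s["tool_rot"].round(4),s["contact_force"].round(2),s["gripper_width"])
np.savez(f"pics/{sys.argv[1]}.npz",p=s["tool_pos"],q=s["tool_rot"])
rel([.488,-.200,.16],.0793,s)
Rm,t=wristpose(c,s["tool_pos"],s["tool_rot"])
x,y,a,d=[ 0.54113595,-0.19574174,0.07934388,0.05974186]
ca,sa=np.cos(a),np.sin(a)
for n,p in dict(btn=(.05,.05,.099),btnbaseFL=(0,.08,.085),FR=(0,-.08,.085),barFtop=(-d,0,.071)).items():
    print(n,proj(c,[x+ca*p[0]-sa*p[1],y+sa*p[0]+ca*p[1],p[2]],Rm,t).round(1))
E
python3 look.py w1
```

```text
0.9 [ 0.4467 -0.2533  0.1937] [-3.000e-04  9.992e-01  4.040e-02 -1.000e-04] [-0.01 -0.81  0.15] 1.0003913911195514
lin [ 0.0455 -0.0498  0.0337] rot [-0.04  0.01  0.09]
btn [[144.8 -32.2]]
btnbaseFL [[115.7  62.5]]
FR [[367.4  61.5]]
barFtop [[248.9 152.9]]
```

View pics/w1.png

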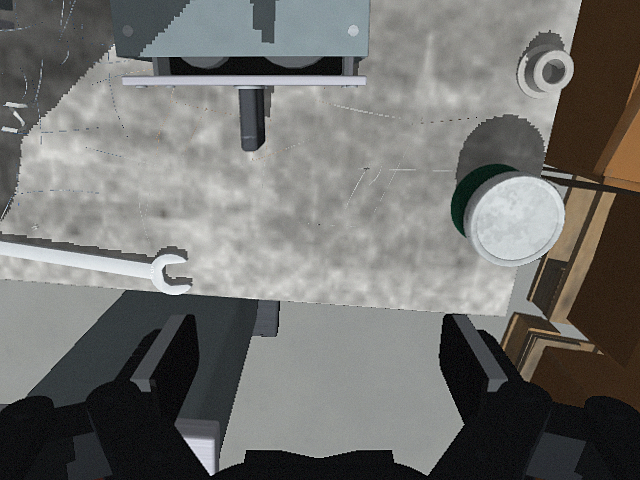

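The wrist view confirms the wide unit. The bar is at about (252,150) against a predicted (249,153), so the fit is good to about 2 mm, and I'll shift the target slightly.

```bash
python3 -c "
from h import *
rel([.492,-.201,.039],.0793)"
```

```text
lin [ 0.0472 -0.0433  0.1549] rot [-0.25 -0.1   0.33]
```

```bash
python3 -c "
from h import *
from plant import state
for i in range(3):
  s=state(); print(s['time'],s['tool_pos'],s['tool_rot'],s['joint_vel'].round(3))"
```

```text
0.95 [ 0.44846253 -0.24888508  0.19362451] [-2.24186059e-03  9.99091852e-01  4.25416526e-02  8.08055769e-04] [-0.083  0.017 -0.011 -0.057 -0.013 -0.138]
0.95 [ 0.44846253 -0.24888508  0.19362451] [-2.24186059e-03  9.99091852e-01  4.25416526e-02  8.08055769e-04] [-0.083  0.017 -0.011 -0.057 -0.013 -0.138]
0.95 [ 0.44846253 -0.24888508  0.19362451] [-2.24186059e-03  9.99091852e-01  4.25416526e-02  8.08055769e-04] [-0.083  0.017 -0.011 -0.057 -0.013 -0.138]
```

Emit:
{"op": "apply_moves", "data": {
  "commands": [
    {"linear":[0.015,-0.015,0.02],"delta_rot":[0,0,0],"fingers":0},
    {"linear":[0.03,-0.03,0.04],"delta_rot":[0,0,0],"fingers":0},
    {"linear":[0.045,-0.045,0.06],"delta_rot":[0,0,0],"fingers":0},
    {"linear":[0.05,-0.0505,0.08],"delta_rot":[0,0,0],"fingers":0},
    {"linear":[0.05,-0.0505,0.09],"delta_rot":[0,0,0],"fingers":0},
    {"linear":[0.05,-0.0505,0.09],"delta_rot":[0,0,0],"fingers":0},
    {"linear":[0.05,-0.0505,0.09],"delta_rot":[0,0,0],"fingers":0},
    {"linear":[0.05,-0.0505,0.09],"delta_rot":[0,0,0],"fingers":0}
  ]
}}

```text
time: 1.75
tool_pos: [0.4922, -0.2023, 0.1055]
tool_rot: [0.001, 0.999, 0.04, 0.001]
contact_force: [0.3, 0.1, -0.7]
gripper_width: 1.001
```

```bash
python3 -c "
from h import *
rel([.492,-.201,.039],.0793)"; python3 look.py w2
```

```text
lin [-0.0002 -0.0015  0.0665] rot [ 0.08 -0.11 -0.01]
1.75 [ 0.4922 -0.2023  0.1055] [7.000e-04 9.992e-01 3.950e-02 9.000e-04] [ 0.31  0.12 -0.72] 1.0009783935357595
lin [-0.0039 -0.0026 -0.0545] rot [ 0.08 -0.11 -0.01]
btn [[189.8  46.1]]
btnbaseFL [[144.9 163.4]]
FR [[483. 163.]]
barFtop [[314.6 267.7]]
```

View pics/w2.png

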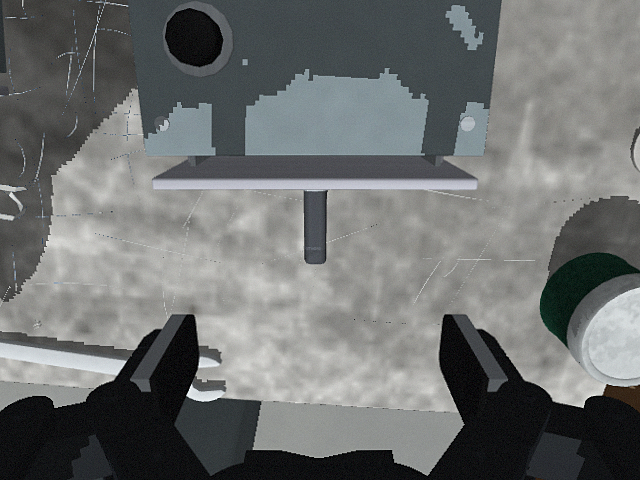

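Bar front at (315,265) is well centred. The button is at (193,38), so it sits about 3.5 mm deeper than the fit. I'll descend and grip.

Emit:
{"op": "apply_moves", "data": {
  "commands": [
    {"linear":[0,-0.0015,0.02],"delta_rot":[0,0,0],"fingers":0},
    {"linear":[0,-0.0015,0.04],"delta_rot":[0,0,0],"fingers":0},
    {"linear":[0,-0.0015,0.06],"delta_rot":[0,0,0],"fingers":0},
    {"linear":[0,-0.0015,0.066],"delta_rot":[0,0,0],"fingers":0},
    {"linear":[0,-0.0015,0.066],"delta_rot":[0,0,0],"fingers":120},
    {"linear":[0,-0.0015,0.066],"delta_rot":[0,0,0],"fingers":255},
    {"linear":[0,-0.0015,0.066],"delta_rot":[0,0,0],"fingers":255},
    {"linear":[0,-0.0015,0.066],"delta_rot":[0,0,0],"fingers":255}
  ]
}}

```text
time: 2.6
tool_pos: [0.4924, -0.2003, 0.0394]
tool_rot: [0.001, 0.999, 0.04, 0.001]
contact_force: [-0.1, 0.9, 0.6]
gripper_width: 0.331
```

Emit:
{"op": "apply_moves", "data": {
  "commands": [
    {"linear":[0,0,0],"delta_rot":[0,0,0],"fingers":255},
    {"linear":[0,0,0],"delta_rot":[0,0,0],"fingers":255},
    {"linear":[0,0,0],"delta_rot":[0,0,0],"fingers":255},
    {"linear":[-0.01,0,0],"delta_rot":[0,0,0],"fingers":255},
    {"linear":[-0.02,0,0],"delta_rot":[0,0,0],"fingers":255},
    {"linear":[-0.03,0,0],"delta_rot":[0,0,0],"fingers":255},
    {"linear":[-0.03,0,0],"delta_rot":[0,0,0],"fingers":255},
    {"linear":[-0.03,0,0],"delta_rot":[0,0,0],"fingers":255}
  ]
}}

```text
time: 3.4
tool_pos: [0.4614, -0.2023, 0.0382]
tool_rot: [0.0, 0.999, 0.04, 0.0]
contact_force: [-0.7, -0.2, 0.1]
gripper_width: 0.002
```

```bash
python3 look.py w3
```

```text
3.4 [ 0.4614 -0.2023  0.0382] [1.000e-04 9.992e-01 3.960e-02 2.000e-04] [-0.74 -0.23  0.11] 0.0019299395792357766
lin [ 0.0268 -0.0002 -0.1218] rot [ 0.01 -0.02 -0.  ]
btn [[ 108.2 -118.1]]
btnbaseFL [[ 55.  100.1]]
FR [[584.   99.8]]
barFtop [[319.5 264.3]]
```

View pics/w3.png

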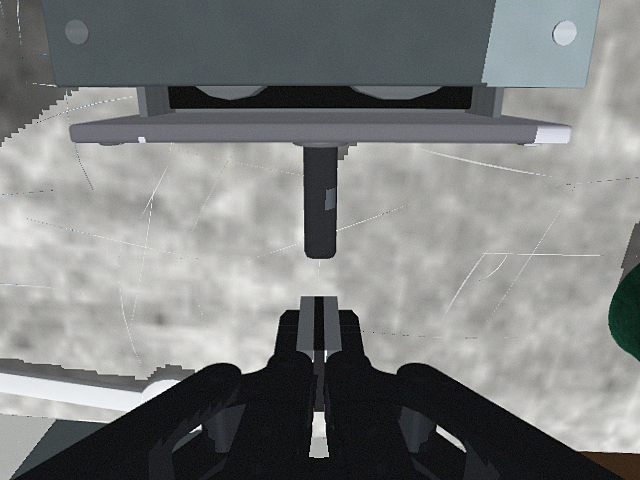

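The grip missed: the fingers shut fully and the bar is still at (320,258), unmoved. I'll work out where the pads really were relative to the bar.

```bash
cat > bp.py <<'E'
from h import *
from plant import eyes
c=eyes.camera_params("wrist")
def bp(name,uv,z):
    d=np.load(f"pics/{name}.npz"); Rm,t=wristpose(c,d["p"],d["q"])
    K=np.array([[c["fx"],0,c["cx"]],[0,c["fy"],c["cy"]],[0,0,1]])
    s=cv2.undistortPoints(np.array([[uv]],float),K,np.array([c["k1"],0,0,0,0.]))[0,0]
    r=Rm@np.array([s[0],s[1],1]); return t+r*(z-t[2])/r[2]
E
python3 - <<'E'
from bp import *
for n,uv in [("w1",(252,150)),("w2",(315,265)),("w3",(320,258))]: print(n,bp(n,uv,.071),"if z=.058",bp(n,uv,.058))
d=np.load("pics/w3.npz");Rm,t=wristpose(c,d["p"],d["q"]);Rt=quat(d["q"])
for p in [(0,0,0),(.011,0,0),(-.011,0,0),(.011,0,-.04)]: print(p,proj(c,d["p"]+Rt.apply(p),Rm,t))
for n,uv in [("w2",(193,38)),]: print(n,bp(n,uv,.099))
E
```

```text
w1 [ 0.48381757 -0.20261805  0.071     ] if z=.058 [ 0.48184857 -0.20074771  0.058     ]
w2 [ 0.48320774 -0.20055926  0.071     ] if z=.058 [ 0.4776576  -0.20089768  0.058     ]
w3 [ 0.48414377 -0.20047077  0.071     ] if z=.058 [ 0.47883268 -0.20094066  0.058     ]
(0, 0, 0) [[319.85844575 276.81290437]]
(0.011, 0, 0) [[319.87005651 254.68990758]]
(-0.011, 0, 0) [[319.84704143 298.1313297 ]]
(0.011, 0, -0.04) [[320.20029925 295.58054684]]
w2 [ 0.59016914 -0.14325567  0.099     ]
```

```bash
python3 - <<'E'
from h import *; from plant import state,eyes
s=state(); Rt=quat(s["tool_rot"])
for n,(r0,c0) in dict(scene=(180,330),side=(120,280)).items():
    c=eyes.camera_params(n); im=eyes.grab_frame(n)[:,:,::-1].copy()
    a=cv2.resize(im[r0:r0+150,c0:c0+200],None,fx=4,fy=4,interpolation=cv2.INTER_CUBIC)
    for p,col in [((0,0,0),(0,0,255)),((0,0,-.019),(0,255,255)),((0,0,-.04),(0,255,0)),((.011,0,0),(255,0,255)),((-.011,0,0),(255,0,255))]:
        uv=proj(c,s["tool_pos"]+Rt.apply(p))[0]; print(n,p,uv.round(1))
        cv2.circle(a,tuple(int(v) for v in ((uv-[c0,r0])*4)),4,col,-1)
    cv2.imwrite(f"pics/{n}1.png",a)
E
```

```text
scene (0, 0, 0) [428.4 255.4]
scene (0, 0, -0.019) [429.9 247.8]
scene (0, 0, -0.04) [431.7 239.2]
scene (0.011, 0, 0) [422.8 252.6]
scene (-0.011, 0, 0) [434.  258.2]
side (0, 0, 0) [385.2 203.7]
side (0, 0, -0.019) [386.  196.4]
side (0, 0, -0.04) [386.9 188.2]
side (0.011, 0, 0) [379.8 203.4]
side (-0.011, 0, 0) [390.7 204. ]
```

View pics/scene1.png

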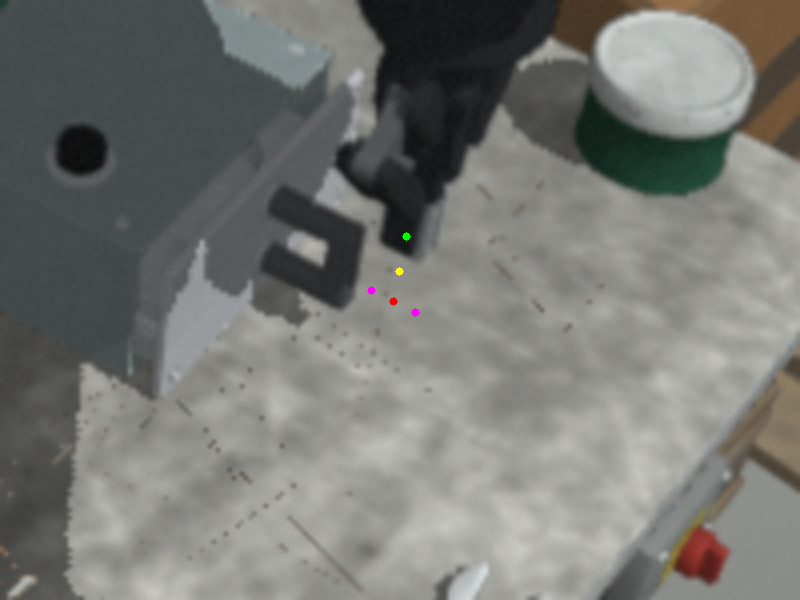

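View pics/side1.png

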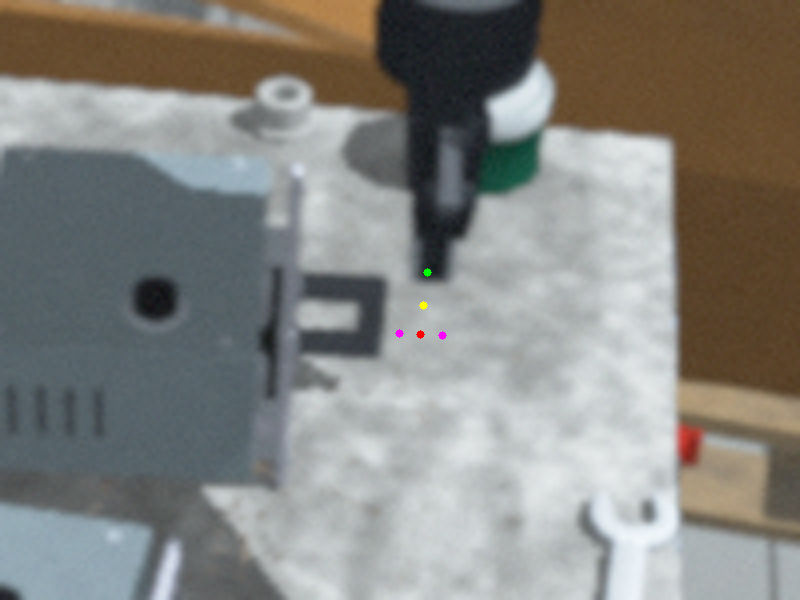

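The side and scene views show the real fingertips about 35–38 mm short of the reported TCP, with the tip bottom at crop (432,280) in the side view and the TCP dot at (420,334). So the jaws closed just above the bow. The handle hasn't moved. I'll reopen, go 33 mm lower and grip again.

Emit:
{"op": "apply_moves", "data": {
  "commands": [
    {"linear":[0,0,0],"delta_rot":[0,0,0],"fingers":0},
    {"linear":[0,0,0],"delta_rot":[0,0,0],"fingers":0},
    {"linear":[0,0,0],"delta_rot":[0,0,0],"fingers":0},
    {"linear":[0,0,0],"delta_rot":[0,0,0],"fingers":0},
    {"linear":[0,0,0],"delta_rot":[0,0,0],"fingers":0},
    {"linear":[0.015,0,0],"delta_rot":[0,0,0],"fingers":0},
    {"linear":[0.032,0,0.0],"delta_rot":[0,0,0],"fingers":0},
    {"linear":[0.032,0,0.01],"delta_rot":[0,0,0],"fingers":0}
  ]
}}

```text
time: 4.35
tool_pos: [0.4962, -0.2005, 0.0297]
tool_rot: [0.001, 0.999, 0.04, 0.002]
contact_force: [0.4, -0.1, -0.1]
gripper_width: 1.005
```

Emit:
{"op": "apply_moves", "data": {
  "commands": [
    {"linear":[0,0,0.01],"delta_rot":[0,0,0],"fingers":0},
    {"linear":[0,0,0.018],"delta_rot":[0,0,0],"fingers":0},
    {"linear":[0,0,0.023],"delta_rot":[0,0,0],"fingers":0},
    {"linear":[0,0,0.023],"delta_rot":[0,0,0],"fingers":255},
    {"linear":[0,0,0.023],"delta_rot":[0,0,0],"fingers":255},
    {"linear":[0,0,0.023],"delta_rot":[0,0,0],"fingers":255},
    {"linear":[0,0,0.023],"delta_rot":[0,0,0],"fingers":255},
    {"linear":[0,0,0.023],"delta_rot":[0,0,0],"fingers":255}
  ]
}}

```text
time: 5.15
tool_pos: [0.4939, -0.1999, 0.0055]
tool_rot: [0.0, 0.999, 0.04, 0.0]
contact_force: [-0.3, -2.1, 2.8]
gripper_width: 0.144
```

Emit:
{"op": "apply_moves", "data": {
  "commands": [
    {"linear":[0,0,0],"delta_rot":[0,0,0],"fingers":255},
    {"linear":[0,0,0],"delta_rot":[0,0,0],"fingers":255},
    {"linear":[0,0,0],"delta_rot":[0,0,0],"fingers":255},
    {"linear":[0,0,0],"delta_rot":[0,0,0],"fingers":255},
    {"linear":[0,0,0],"delta_rot":[0,0,0],"fingers":255},
    {"linear":[0,0,0],"delta_rot":[0,0,0],"fingers":255},
    {"linear":[0,0,0],"delta_rot":[0,0,0],"fingers":255},
    {"linear":[0,0,0],"delta_rot":[0,0,0],"fingers":255}
  ]
}}

```text
time: 5.95
tool_pos: [0.494, -0.2002, 0.0057]
tool_rot: [0.001, 0.999, 0.04, 0.0]
contact_force: [-0.9, -4.1, 4.7]
gripper_width: 0.125
```

```bash
python3 look.py w4
```

```text
5.95 [ 0.494  -0.2002  0.0057] [5.000e-04 9.992e-01 3.990e-02 4.000e-04] [-0.91 -4.14  4.73] 0.12504154380588997
lin [-0.0059 -0.0005 -0.1543] rot [ 0.06 -0.04  0.03]
btn [[48.8  8.9]]
btnbaseFL [[  4.1 237.8]]
FR [[632.2 237.5]]
barFtop [[318.4 395.2]]
```

View pics/w4.png

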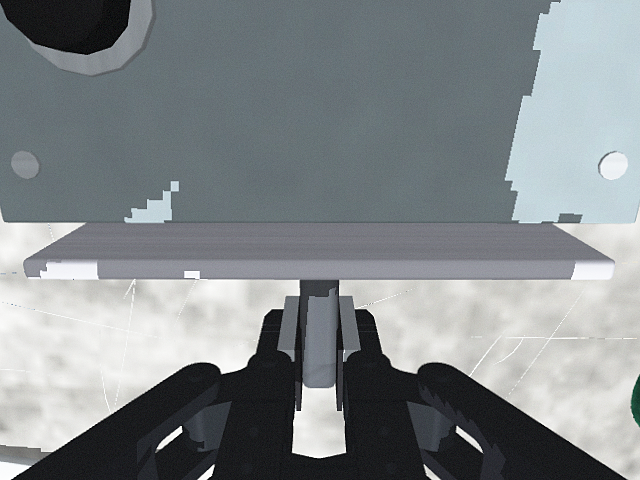

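Gripped: the bar is between the pads and the width reads 0.125. Now I'll pull along -x.

Emit:
{"op": "apply_moves", "data": {
  "commands": [
    {"linear":[-0.005,0,0],"delta_rot":[0,0,0],"fingers":255},
    {"linear":[-0.013,0,0],"delta_rot":[0,0,0],"fingers":255},
    {"linear":[-0.022,0,0],"delta_rot":[0,0,0],"fingers":255},
    {"linear":[-0.031,0,0],"delta_rot":[0,0,0],"fingers":255},
    {"linear":[-0.04,0,0],"delta_rot":[0,0,0],"fingers":255},
    {"linear":[-0.046,0,0],"delta_rot":[0,0,0],"fingers":255},
    {"linear":[-0.05,0,0],"delta_rot":[0,0,0],"fingers":255},
    {"linear":[-0.05,0,0],"delta_rot":[0,0,0],"fingers":255}
  ]
}}

```text
time: 6.8
tool_pos: [0.4428, -0.2042, 0.0057]
tool_rot: [0.001, 0.999, 0.04, -0.0]
contact_force: [-1.2, -4.8, 6.5]
gripper_width: 0.127
```

Emit:
{"op": "apply_moves", "data": {
  "commands": [
    {"linear":[-0.004,0,0],"delta_rot":[0,0,0],"fingers":255},
    {"linear":[-0.008,0,0],"delta_rot":[0,0,0],"fingers":255},
    {"linear":[-0.012,0,0],"delta_rot":[0,0,0],"fingers":255},
    {"linear":[-0.016,0,0],"delta_rot":[0,0,0],"fingers":255},
    {"linear":[-0.02,0,0],"delta_rot":[0,0,0],"fingers":255},
    {"linear":[-0.024,0,0],"delta_rot":[0,0,0],"fingers":255},
    {"linear":[-0.024,0,0],"delta_rot":[0,0,0],"fingers":255},
    {"linear":[-0.024,0,0],"delta_rot":[0,0,0],"fingers":255}
  ]
}}

```text
time: 7.6
tool_pos: [0.4206, -0.206, 0.0057]
tool_rot: [0.001, 0.999, 0.04, 0.001]
contact_force: [3.8, -4.3, 3.9]
gripper_width: 0.128
```

```bash
python3 look.py w5; python3 - <<'E'
from plant import eyes; import cv2
im=eyes.grab_frame("side")[120:270,250:450,::-1]; cv2.imwrite("pics/side2.png",cv2.resize(im,None,fx=4,fy=4,interpolation=cv2.INTER_CUBIC))
E
```

```text
7.6 [ 0.4206 -0.206   0.0057] [6.000e-04 9.992e-01 3.990e-02 1.500e-03] [ 3.82 -4.25  3.88] 0.12842283747816394
lin [ 0.0682 -0.0004 -0.1541] rot [ 0.08 -0.17  0.03]
btn [[ -10.  -500.9]]
btnbaseFL [[ -70.4 -101.3]]
FR [[ 706.8 -100.9]]
barFtop [[318.6 171.3]]
```

View pics/w5.png

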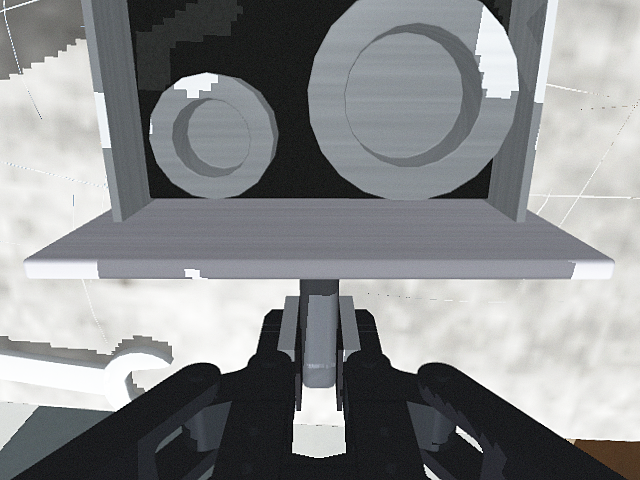

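View pics/side2.png

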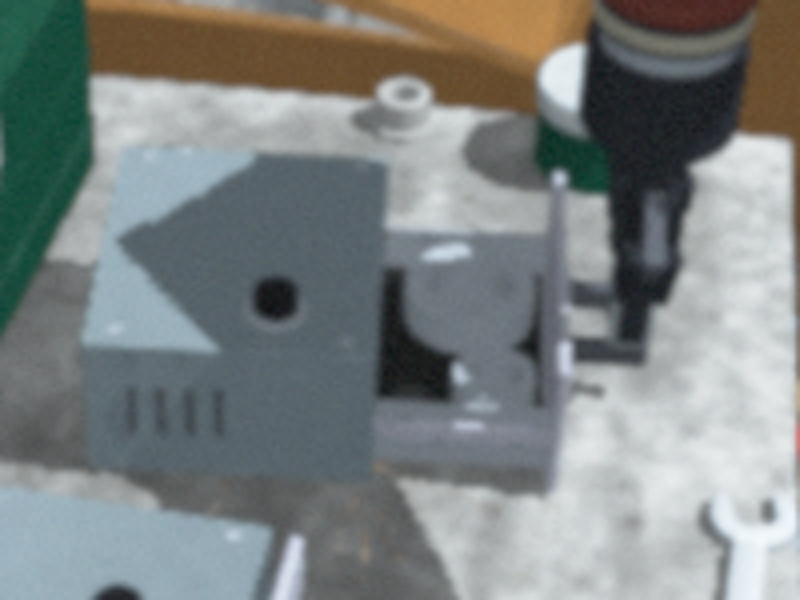

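The chassis has followed and the spring is now felt (+5 N). I'll continue in small steps.

Emit:
{"op": "apply_moves", "data": {
  "commands": [
    {"linear":[-0.002,0,0],"delta_rot":[0,0,0],"fingers":255},
    {"linear":[-0.004,0,0],"delta_rot":[0,0,0],"fingers":255},
    {"linear":[-0.006,0,0],"delta_rot":[0,0,0],"fingers":255},
    {"linear":[-0.008,0,0],"delta_rot":[0,0,0],"fingers":255},
    {"linear":[-0.008,0,0],"delta_rot":[0,0,0],"fingers":255},
    {"linear":[-0.008,0,0],"delta_rot":[0,0,0],"fingers":255},
    {"linear":[-0.008,0,0],"delta_rot":[0,0,0],"fingers":255},
    {"linear":[-0.008,0,0],"delta_rot":[0,0,0],"fingers":255}
  ]
}}

```text
time: 8.5
tool_pos: [0.4132, -0.2066, 0.0057]
tool_rot: [0.001, 0.999, 0.04, 0.002]
contact_force: [6.0, -4.9, 1.4]
gripper_width: 0.129
```

Emit:
{"op": "apply_moves", "data": {
  "commands": [
    {"linear":[-0.001,0,0],"delta_rot":[0,0,0],"fingers":255},
    {"linear":[-0.002,0,0],"delta_rot":[0,0,0],"fingers":255},
    {"linear":[-0.003,0,0],"delta_rot":[0,0,0],"fingers":255},
    {"linear":[-0.004,0,0],"delta_rot":[0,0,0],"fingers":255},
    {"linear":[-0.004,0,0],"delta_rot":[0,0,0],"fingers":255},
    {"linear":[-0.004,0,0],"delta_rot":[0,0,0],"fingers":255},
    {"linear":[-0.004,0,0],"delta_rot":[0,0,0],"fingers":255},
    {"linear":[-0.004,0,0],"delta_rot":[0,0,0],"fingers":255}
  ]
}}

```text
time: 9.3
tool_pos: [0.4094, -0.2069, 0.0057]
tool_rot: [0.001, 0.999, 0.04, 0.002]
contact_force: [8.6, -4.4, 1.2]
gripper_width: 0.126
```

Emit:
{"op": "apply_moves", "data": {
  "commands": [
    {"linear":[-0.001,0,0],"delta_rot":[0,0,0],"fingers":255},
    {"linear":[-0.002,0,0],"delta_rot":[0,0,0],"fingers":255},
    {"linear":[-0.002,0,0],"delta_rot":[0,0,0],"fingers":255},
    {"linear":[-0.002,0,0],"delta_rot":[0,0,0],"fingers":255},
    {"linear":[-0.002,0,0],"delta_rot":[0,0,0],"fingers":255},
    {"linear":[-0.002,0,0],"delta_rot":[0,0,0],"fingers":255},
    {"linear":[-0.002,0,0],"delta_rot":[0,0,0],"fingers":255},
    {"linear":[-0.002,0,0],"delta_rot":[0,0,0],"fingers":255}
  ]
}}

```text
time: 10.1
tool_pos: [0.4087, -0.207, 0.0057]
tool_rot: [0.001, 0.999, 0.04, 0.004]
contact_force: [12.6, -4.5, -1.2]
gripper_width: 0.128
```

Emit:
{"op": "apply_moves", "data": {
  "commands": [
    {"linear":[0.002,0,0],"delta_rot":[0,0,0],"fingers":255},
    {"linear":[0.004,0,0],"delta_rot":[0,0,0],"fingers":255},
    {"linear":[0.005,0,0],"delta_rot":[0,0,0],"fingers":255},
    {"linear":[0.006,0,0],"delta_rot":[0,0,0],"fingers":255},
    {"linear":[0.006,0,0],"delta_rot":[0,0,0],"fingers":255},
    {"linear":[0.006,0,0],"delta_rot":[0,0,0],"fingers":255},
    {"linear":[0.006,0,0],"delta_rot":[0,0,0],"fingers":255},
    {"linear":[0.006,0,0],"delta_rot":[0,0,0],"fingers":255}
  ]
}}

```text
time: 10.9
tool_pos: [0.4131, -0.2066, 0.0057]
tool_rot: [0.001, 0.999, 0.04, 0.002]
contact_force: [6.7, -4.2, 2.1]
gripper_width: 0.131
```

The hard stop was felt at x≈0.409 (12.6 N), so the catch point is well passed. I'll ease in about 7 mm to rest on the catch.

Emit:
{"op": "apply_moves", "data": {
  "commands": [
    {"linear":[0.002,0,0],"delta_rot":[0,0,0],"fingers":255},
    {"linear":[0.004,0,0],"delta_rot":[0,0,0],"fingers":255},
    {"linear":[0.006,0,0],"delta_rot":[0,0,0],"fingers":255},
    {"linear":[0.008,0,0],"delta_rot":[0,0,0],"fingers":255},
    {"linear":[0.009,0,0],"delta_rot":[0,0,0],"fingers":255},
    {"linear":[0.009,0,0],"delta_rot":[0,0,0],"fingers":255},
    {"linear":[0.009,0,0],"delta_rot":[0,0,0],"fingers":255},
    {"linear":[0.009,0,0],"delta_rot":[0,0,0],"fingers":255}
  ]
}}

```text
time: 11.7
tool_pos: [0.4206, -0.206, 0.0057]
tool_rot: [0.001, 0.999, 0.04, 0.0]
contact_force: [-0.8, -4.8, 6.5]
gripper_width: 0.127
```

The spring load has gone, so the catch is holding. Now I'll release, pause and rise.

Emit:
{"op": "apply_moves", "data": {
  "commands": [
    {"linear":[0,0,0],"delta_rot":[0,0,0],"fingers":0},
    {"linear":[0,0,0],"delta_rot":[0,0,0],"fingers":0},
    {"linear":[0,0,0],"delta_rot":[0,0,0],"fingers":0},
    {"linear":[0,0,0],"delta_rot":[0,0,0],"fingers":0},
    {"linear":[0,0,0],"delta_rot":[0,0,0],"fingers":0},
    {"linear":[0,0,0],"delta_rot":[0,0,0],"fingers":0},
    {"linear":[0,0,0],"delta_rot":[0,0,0],"fingers":0},
    {"linear":[0,0,0],"delta_rot":[0,0,0],"fingers":0}
  ]
}}

```text
time: 12.5
tool_pos: [0.4209, -0.2055, 0.0051]
tool_rot: [-0.0, 0.999, 0.04, 0.0]
contact_force: [-0.3, 1.0, -0.7]
gripper_width: 1.001
```

Emit:
{"op": "apply_moves", "data": {
  "commands": [
    {"linear":[0,0,-0.02],"delta_rot":[0,0,0],"fingers":0},
    {"linear":[0,0,-0.05],"delta_rot":[0,0,0],"fingers":0},
    {"linear":[0,0,-0.085],"delta_rot":[0,0,0],"fingers":0},
    {"linear":[0,0,-0.12],"delta_rot":[0,0,0],"fingers":0},
    {"linear":[0,0,-0.14],"delta_rot":[0,0,0],"fingers":255},
    {"linear":[0,0,-0.14],"delta_rot":[0,0,0],"fingers":255},
    {"linear":[0,0,-0.14],"delta_rot":[0,0,0],"fingers":255},
    {"linear":[0,0,-0.14],"delta_rot":[0,0,0],"fingers":255}
  ]
}}

```text
time: 13.3
tool_pos: [0.4198, -0.2048, 0.1431]
tool_rot: [-0.001, 0.999, 0.04, -0.001]
contact_force: [0.2, -0.5, 0.0]
gripper_width: 0.33
```

```bash
python3 look.py w6; python3 - <<'E'
from plant import eyes; import cv2
im=eyes.grab_frame("side")[80:280,220:480,::-1]; cv2.imwrite("pics/side3.png",cv2.resize(im,None,fx=3,fy=3,interpolation=cv2.INTER_CUBIC))
E
```

```text
13.3 [ 0.4198 -0.2048  0.1431] [-0.001   0.9992  0.0399 -0.0013] [ 0.22 -0.54  0.03] 0.3298553764962619
lin [ 0.0683  0.0006 -0.0171] rot [-0.12  0.15  0.03]
btn [[ 208. -122.]]
btnbaseFL [[162.8   7.8]]
FR [[479.6   7.8]]
barFtop [[320.8 125.5]]
```

View pics/w6.png

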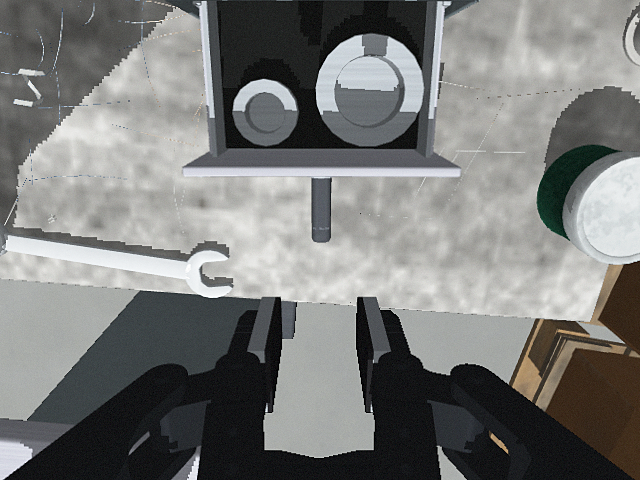

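View pics/side3.png

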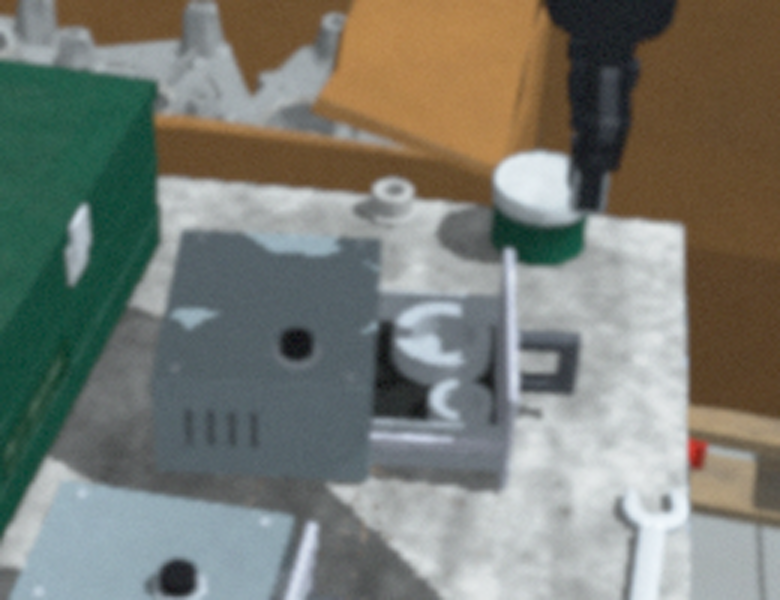

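The chassis stays out on its own. I'll move over the button, fingers shut.

Emit:
{"op": "apply_moves", "data": {
  "commands": [
    {"linear":[0.03,-0.008,0],"delta_rot":[0,0,0],"fingers":255},
    {"linear":[0.065,-0.018,0],"delta_rot":[0,0,0],"fingers":255},
    {"linear":[0.1,-0.028,0],"delta_rot":[0,0,0],"fingers":255},
    {"linear":[0.135,-0.038,0],"delta_rot":[0,0,0],"fingers":255},
    {"linear":[0.16,-0.045,0.01],"delta_rot":[0,0,0],"fingers":255},
    {"linear":[0.174,-0.049,0.025],"delta_rot":[0,0,0],"fingers":255},
    {"linear":[0.174,-0.049,0.045],"delta_rot":[0,0,0],"fingers":255},
    {"linear":[0.174,-0.049,0.045],"delta_rot":[0,0,0],"fingers":255}
  ]
}}

```text
time: 14.2
tool_pos: [0.5876, -0.1413, 0.095]
tool_rot: [-0.002, 0.999, 0.04, -0.004]
contact_force: [-0.6, 0.3, -0.9]
gripper_width: -0.001
```

Emit:
{"op": "apply_moves", "data": {
  "commands": [
    {"linear":[0,0,0.01],"delta_rot":[0,0,0],"fingers":255},
    {"linear":[0,0,0.015],"delta_rot":[0,0,0],"fingers":255},
    {"linear":[0,0,0.02],"delta_rot":[0,0,0],"fingers":255},
    {"linear":[0,0,0.02],"delta_rot":[0,0,0],"fingers":255},
    {"linear":[0,0,0.02],"delta_rot":[0,0,0],"fingers":255},
    {"linear":[0,0,0.02],"delta_rot":[0,0,0],"fingers":255},
    {"linear":[0,0,0.02],"delta_rot":[0,0,0],"fingers":255},
    {"linear":[0,0,0.02],"delta_rot":[0,0,0],"fingers":255}
  ]
}}

```text
time: 15.0
tool_pos: [0.5906, -0.1428, 0.0805]
tool_rot: [0.0, 0.999, 0.04, 0.0]
contact_force: [0.3, -0.2, -0.2]
gripper_width: 0.004
```

```bash
python3 look.py w7; python3 - <<'E'
from plant import eyes; import cv2
for n,(r,c) in dict(side=(100,220),scene=(130,250)).items():
    im=eyes.grab_frame(n)[r:r+150,c:c+200,::-1]; cv2.imwrite(f"pics/{n}4.png",cv2.resize(im,None,fx=4,fy=4,interpolation=cv2.INTER_CUBIC))
E
```

```text
15.0 [ 0.5906 -0.1428  0.0805] [1.000e-04 9.992e-01 3.990e-02 3.000e-04] [ 0.27 -0.16 -0.24] 0.0044047939833940005
lin [-0.1067  0.0488 -0.0796] rot [ 0.01 -0.03  0.03]
btn [[317.2 302.7]]
btnbaseFL [[256.7 379.2]]
FR [[577.2 377.4]]
barFtop [[404.6 449.4]]
```

View pics/side4.png

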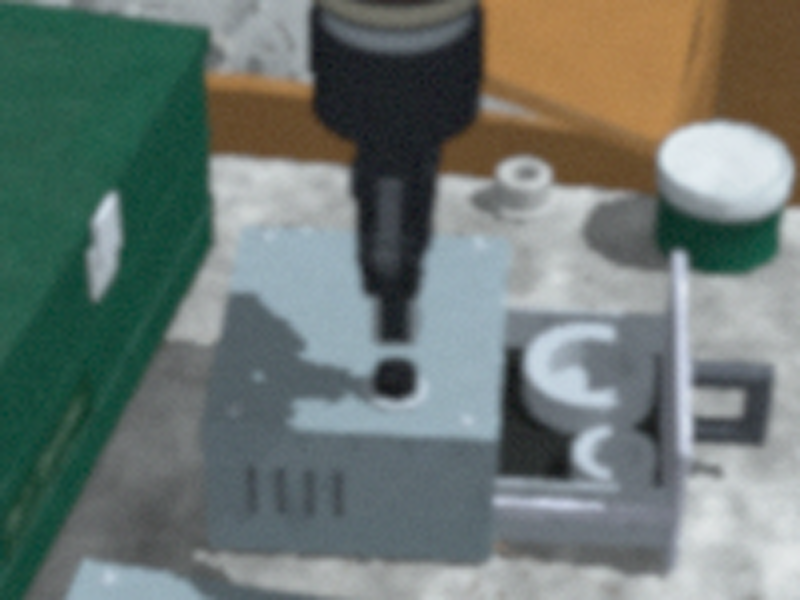

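View pics/scene4.png

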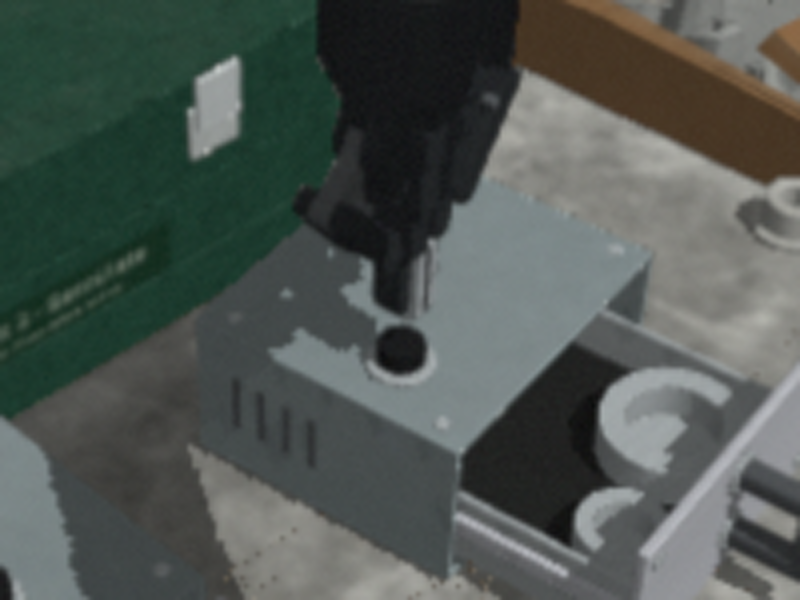

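View pics/w7.png

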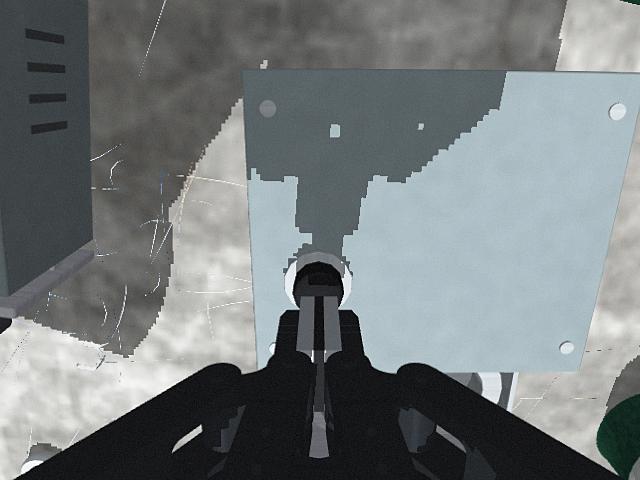

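The tips are centred over the button and about 15 mm above it. I'll go down to near contact, then press in steps.

Emit:
{"op": "apply_moves", "data": {
  "commands": [
    {"linear":[0,0,0.006],"delta_rot":[0,0,0],"fingers":255},
    {"linear":[0,0,0.012],"delta_rot":[0,0,0],"fingers":255},
    {"linear":[0,0,0.016],"delta_rot":[0,0,0],"fingers":255},
    {"linear":[0,0,0.018],"delta_rot":[0,0,0],"fingers":255},
    {"linear":[0,0,0.02],"delta_rot":[0,0,0],"fingers":255},
    {"linear":[0,0,0.02],"delta_rot":[0,0,0],"fingers":255},
    {"linear":[0,0,0.02],"delta_rot":[0,0,0],"fingers":255},
    {"linear":[0,0,0.02],"delta_rot":[0,0,0],"fingers":255}
  ]
}}

```text
time: 15.95
tool_pos: [0.5905, -0.1428, 0.0601]
tool_rot: [0.0, 0.999, 0.04, 0.0]
contact_force: [0.7, 0.6, 0.3]
gripper_width: -0.002
```

Emit:
{"op": "apply_moves", "data": {
  "commands": [
    {"linear":[0,0,0.001],"delta_rot":[0,0,0],"fingers":255},
    {"linear":[0,0,0.002],"delta_rot":[0,0,0],"fingers":255},
    {"linear":[0,0,0.003],"delta_rot":[0,0,0],"fingers":255},
    {"linear":[0,0,0.003],"delta_rot":[0,0,0],"fingers":255},
    {"linear":[0,0,0.003],"delta_rot":[0,0,0],"fingers":255},
    {"linear":[0,0,0.003],"delta_rot":[0,0,0],"fingers":255},
    {"linear":[0,0,0.003],"delta_rot":[0,0,0],"fingers":255},
    {"linear":[0,0,0.003],"delta_rot":[0,0,0],"fingers":255}
  ]
}}

```text
time: 16.75
tool_pos: [0.5906, -0.1428, 0.0573]
tool_rot: [0.0, 0.999, 0.04, 0.0]
contact_force: [-0.5, -0.1, 3.2]
gripper_width: 0.001
```

Emit:
{"op": "apply_moves", "data": {
  "commands": [
    {"linear":[0,0,0.001],"delta_rot":[0,0,0],"fingers":255},
    {"linear":[0,0,0.002],"delta_rot":[0,0,0],"fingers":255},
    {"linear":[0,0,0.003],"delta_rot":[0,0,0],"fingers":255},
    {"linear":[0,0,0.004],"delta_rot":[0,0,0],"fingers":255},
    {"linear":[0,0,0.004],"delta_rot":[0,0,0],"fingers":255},
    {"linear":[0,0,0.004],"delta_rot":[0,0,0],"fingers":255},
    {"linear":[0,0,0.004],"delta_rot":[0,0,0],"fingers":255},
    {"linear":[0,0,0.004],"delta_rot":[0,0,0],"fingers":255}
  ]
}}

```text
time: 17.55
tool_pos: [0.5906, -0.1429, 0.0538]
tool_rot: [0.0, 0.999, 0.04, 0.0]
contact_force: [-1.0, 1.3, 6.3]
gripper_width: 0.001
```

```bash
cat > sd.py <<'E'
import sys
from plant import eyes,state; import cv2
im=eyes.grab_frame("side")[100:250,220:420,::-1]; cv2.imwrite(f"pics/{sys.argv[1]}.png",cv2.resize(im,None,fx=4,fy=4,interpolation=cv2.INTER_CUBIC))
E
python3 sd.py side5
```

```text
(no output)
```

View pics/side5.png

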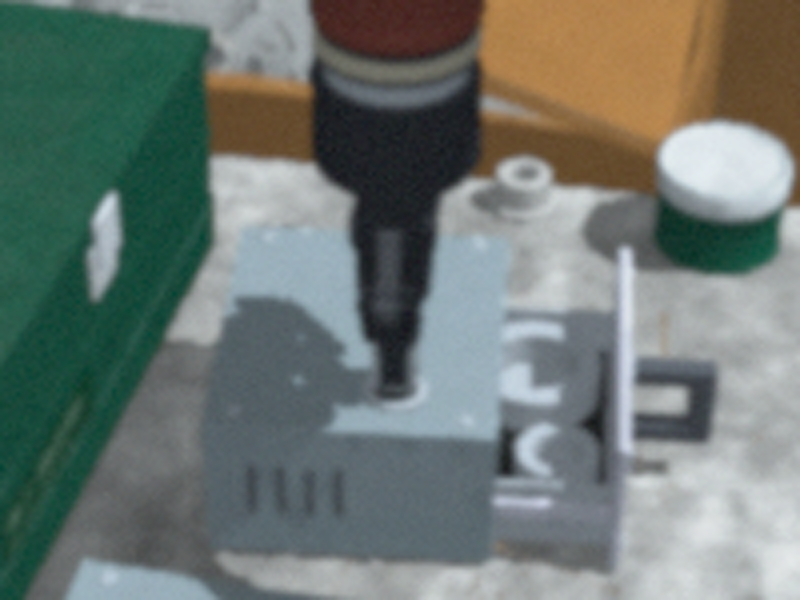

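The button is down and the chassis has sprung in about 29 mm, with the handle end now at (713,400) where it was (770,400). Next I'll lift off, swing round in front of the handle and push.

Emit:
{"op": "apply_moves", "data": {
  "commands": [
    {"linear":[0,0,-0.03],"delta_rot":[0,0,0],"fingers":255},
    {"linear":[0,0,-0.06],"delta_rot":[0,0,0],"fingers":255},
    {"linear":[-0.02,0.005,-0.09],"delta_rot":[0,0,0],"fingers":255},
    {"linear":[-0.06,0.014,-0.09],"delta_rot":[0,0,0],"fingers":255},
    {"linear":[-0.1,0.024,-0.09],"delta_rot":[0,0,0],"fingers":255},
    {"linear":[-0.14,0.034,-0.09],"delta_rot":[0,0,0],"fingers":255},
    {"linear":[-0.18,0.043,-0.09],"delta_rot":[0,0,0],"fingers":255},
    {"linear":[-0.205,0.049,-0.09],"delta_rot":[0,0,0],"fingers":255}
  ]
}}

```text
time: 18.4
tool_pos: [0.3872, -0.2078, 0.1416]
tool_rot: [-0.001, 0.999, 0.04, -0.001]
contact_force: [1.1, 0.1, -0.1]
gripper_width: 0.0
```

Emit:
{"op": "apply_moves", "data": {
  "commands": [
    {"linear":[0,0,0],"delta_rot":[0,0,0],"fingers":255},
    {"linear":[0,0,0.03],"delta_rot":[0,0,0],"fingers":255},
    {"linear":[0,0,0.06],"delta_rot":[0,0,0],"fingers":255},
    {"linear":[0,0,0.09],"delta_rot":[0,0,0],"fingers":255},
    {"linear":[0,0,0.12],"delta_rot":[0,0,0],"fingers":255},
    {"linear":[0,0,0.138],"delta_rot":[0,0,0],"fingers":255},
    {"linear":[0,0,0.138],"delta_rot":[0,0,0],"fingers":255},
    {"linear":[0,0,0.138],"delta_rot":[0,0,0],"fingers":255}
  ]
}}

```text
time: 19.2
tool_pos: [0.39, -0.2076, 0.0048]
tool_rot: [-0.0, 0.999, 0.04, -0.0]
contact_force: [-1.0, 0.3, 0.5]
gripper_width: 0.0
```

```bash
python3 look.py w8;python3 sd.py side6
```

```text
19.2 [ 0.39   -0.2076  0.0048] [-4.000e-04  9.992e-01  4.010e-02 -4.000e-04] [-1.02  0.25  0.53] 0.0002025733581447981
lin [ 0.0982  0.0002 -0.1552] rot [-0.05  0.04  0.06]
btn [[  21.7 -610.5]]
btnbaseFL [[-103.  -283.5]]
FR [[ 748.2 -282.5]]
barFtop [[321.7  50.6]]
```

View pics/w8.png

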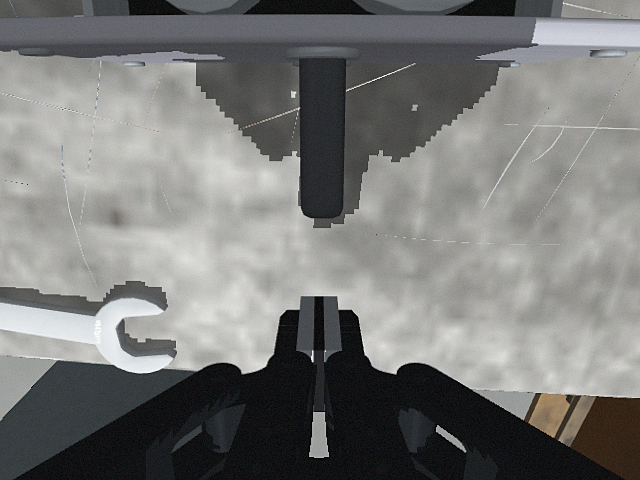

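View pics/side6.png

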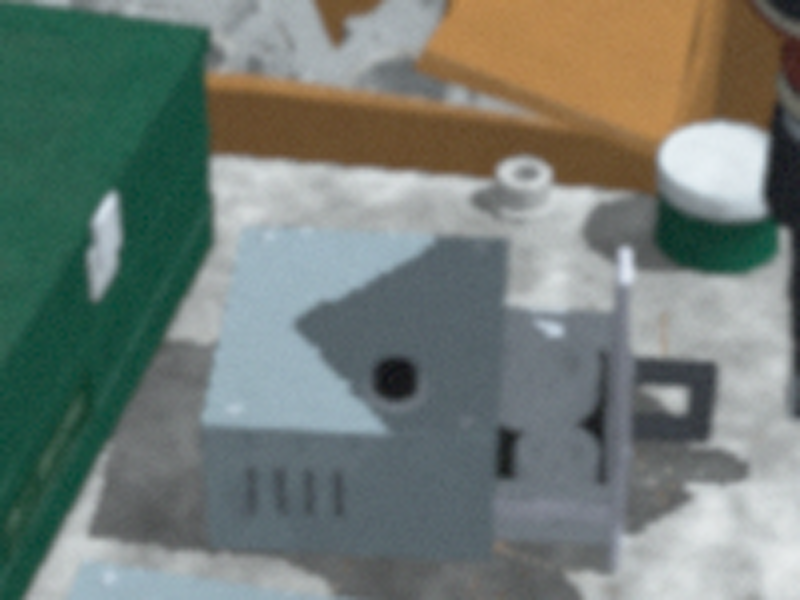

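The fingers are aligned with the bar: bar end at (321,215), tips at (320,297). Now I'll push in.

Emit:
{"op": "apply_moves", "data": {
  "commands": [
    {"linear":[0.01,0,0],"delta_rot":[0,0,0],"fingers":255},
    {"linear":[0.02,0,0],"delta_rot":[0,0,0],"fingers":255},
    {"linear":[0.03,0,0],"delta_rot":[0,0,0],"fingers":255},
    {"linear":[0.04,0,0],"delta_rot":[0,0,0],"fingers":255},
    {"linear":[0.05,0,0],"delta_rot":[0,0,0],"fingers":255},
    {"linear":[0.06,0,0],"delta_rot":[0,0,0],"fingers":255},
    {"linear":[0.068,0,0],"delta_rot":[0,0,0],"fingers":255},
    {"linear":[0.072,0,0],"delta_rot":[0,0,0],"fingers":255}
  ]
}}

```text
time: 20.1
tool_pos: [0.4625, -0.2021, 0.0051]
tool_rot: [-0.0, 0.999, 0.04, -0.0]
contact_force: [-1.9, 0.2, 1.1]
gripper_width: 0.005
```

Emit:
{"op": "apply_moves", "data": {
  "commands": [
    {"linear":[0.004,0,0],"delta_rot":[0,0,0],"fingers":255},
    {"linear":[0.008,0,0],"delta_rot":[0,0,0],"fingers":255},
    {"linear":[0.012,0,0],"delta_rot":[0,0,0],"fingers":255},
    {"linear":[0.016,0,0],"delta_rot":[0,0,0],"fingers":255},
    {"linear":[0.018,0,0],"delta_rot":[0,0,0],"fingers":255},
    {"linear":[0.02,0,0],"delta_rot":[0,0,0],"fingers":255},
    {"linear":[0.02,0,0],"delta_rot":[0,0,0],"fingers":255},
    {"linear":[0.02,0,0],"delta_rot":[0,0,0],"fingers":255}
  ]
}}

```text
time: 20.9
tool_pos: [0.4819, -0.2005, 0.0052]
tool_rot: [-0.0, 0.999, 0.04, 0.0]
contact_force: [-0.7, -0.6, -0.2]
gripper_width: -0.003
```

Emit:
{"op": "apply_moves", "data": {
  "commands": [
    {"linear":[0.001,0,0],"delta_rot":[0,0,0],"fingers":255},
    {"linear":[0.002,0,0],"delta_rot":[0,0,0],"fingers":255},
    {"linear":[0.003,0,0],"delta_rot":[0,0,0],"fingers":255},
    {"linear":[0.004,0,0],"delta_rot":[0,0,0],"fingers":255},
    {"linear":[0.004,0,0],"delta_rot":[0,0,0],"fingers":255},
    {"linear":[0.004,0,0],"delta_rot":[0,0,0],"fingers":255},
    {"linear":[0.004,0,0],"delta_rot":[0,0,0],"fingers":255},
    {"linear":[0.004,0,0],"delta_rot":[0,0,0],"fingers":255}
  ]
}}

```text
time: 21.7
tool_pos: [0.4821, -0.2005, 0.0051]
tool_rot: [-0.0, 0.999, 0.04, -0.004]
contact_force: [-15.0, -0.5, 10.4]
gripper_width: -0.003
```

It has hit the home stop at x≈0.482 (15 N). I'll back off and inspect.

Emit:
{"op": "apply_moves", "data": {
  "commands": [
    {"linear":[-0.005,0,0],"delta_rot":[0,0,0],"fingers":255},
    {"linear":[-0.015,0,0],"delta_rot":[0,0,0],"fingers":255},
    {"linear":[-0.035,0,0],"delta_rot":[0,0,0],"fingers":255},
    {"linear":[-0.06,0,-0.02],"delta_rot":[0,0,0],"fingers":255},
    {"linear":[-0.07,0,-0.06],"delta_rot":[0,0,0],"fingers":255},
    {"linear":[-0.07,0,-0.1],"delta_rot":[0,0,0],"fingers":255},
    {"linear":[-0.07,0,-0.13],"delta_rot":[0,0,0],"fingers":255},
    {"linear":[-0.07,0,-0.13],"delta_rot":[0,0,0],"fingers":255}
  ]
}}

```text
time: 22.5
tool_pos: [0.4186, -0.208, 0.1409]
tool_rot: [0.003, 0.999, 0.04, 0.005]
contact_force: [1.1, -0.7, 0.1]
gripper_width: -0.002
```

```bash
python3 look.py w9;python3 - <<'E'
from plant import eyes; import cv2
im=eyes.grab_frame("side")[130:330,200:460,::-1]; cv2.imwrite("pics/side7.png",cv2.resize(im,None,fx=3,fy=3,interpolation=cv2.INTER_CUBIC))
E
```

```text
22.5 [ 0.4186 -0.208   0.1409] [0.0033 0.9992 0.0399 0.0046] [ 1.06 -0.67  0.1 ] -0.002406254342602876
lin [ 0.07   -0.0023 -0.0185] rot [ 0.4  -0.51  0.03]
btn [[ 199.6 -125.1]]
btnbaseFL [[154.6   5.6]]
FR [[472.8   5.9]]
barFtop [[314.4 124.6]]
```

View pics/w9.png

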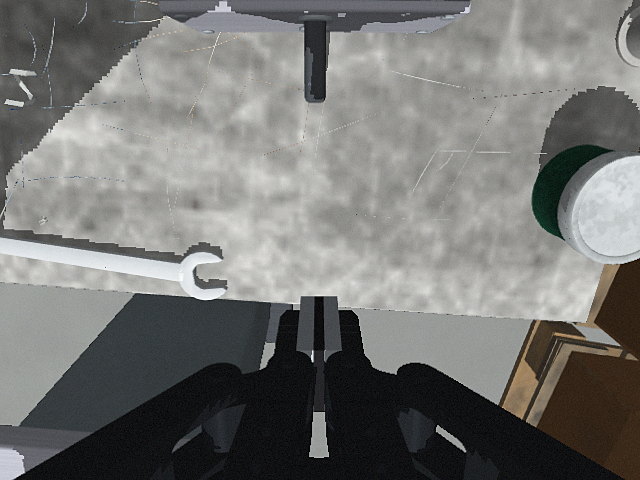

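View pics/side7.png

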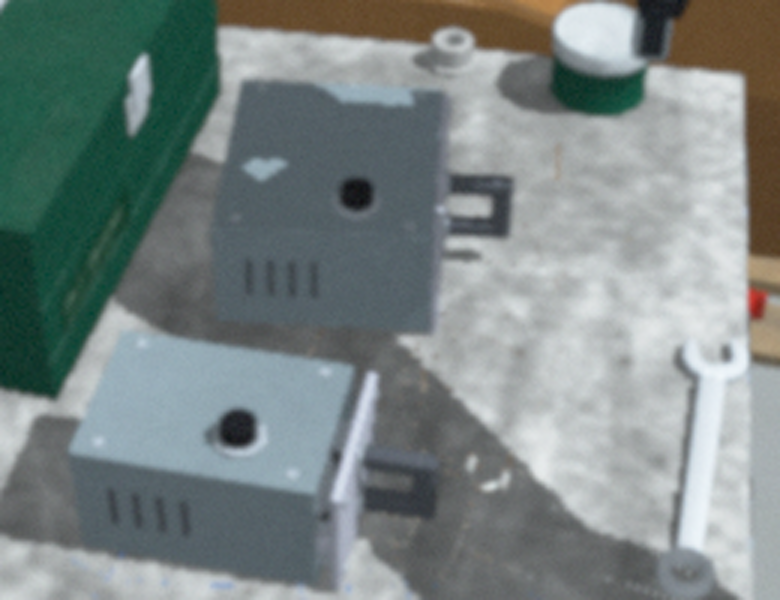

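The wide panel is flush with its housing, the button looks up like the narrow unit's, and the narrow unit is unmoved. I'll let it settle and hand in.

Emit:
{"op": "apply_moves", "data": {
  "commands": [
    {"linear":[0,0,0],"delta_rot":[0,0,0],"fingers":255},
    {"linear":[0,0,0],"delta_rot":[0,0,0],"fingers":255},
    {"linear":[0,0,0],"delta_rot":[0,0,0],"fingers":255},
    {"linear":[0,0,0],"delta_rot":[0,0,0],"fingers":255},
    {"linear":[0,0,0],"delta_rot":[0,0,0],"fingers":255},
    {"linear":[0,0,0],"delta_rot":[0,0,0],"fingers":255},
    {"linear":[0,0,0],"delta_rot":[0,0,0],"fingers":255},
    {"linear":[0,0,0],"delta_rot":[0,0,0],"fingers":255}
  ]
}}

```text
time: 23.4
tool_pos: [0.4159, -0.2059, 0.1351]
tool_rot: [0.0, 0.999, 0.04, 0.0]
contact_force: [-0.4, -0.2, 0.8]
gripper_width: -0.002
```

```bash
python3 -c "
from plant import job_done; print(job_done())"
```

```text
the job is handed in; nothing more can be done
None
```

The function check on the wide unit is done and handed in at about 23 s. No verdict was reported.

- **Pull-out:** I pulled the chassis by its handle to the hard stop and eased it back until the catch took the spring load. I then let go and lifted clear, and it stayed out on its own.
- **Release and push home:** I pressed the release button, and the chassis sprang in by about 29 mm. I then pushed the handle until it met the home stop at about 15 N.
- **Last checks:** In the last side picture the wide panel is flush with its housing and its button looks raised. The narrow unit looks unmoved, and the arm is clear of everything. The home position and the button height were judged from the pictures and the stop force, not measured directly.
- **What disagreed:** The first grip closed on air. The camera views showed the real fingertips about 35–40 mm short of the reported tool point, so the jaws had shut just above the handle. I moved about 33 mm lower and allowed for this in the later moves.

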